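Empty the medicine tray

ROBOT

A 7-joint arm with a two-finger parallel gripper is mounted at the origin on the work surface. World frame = base frame: x ahead of the robot, y to its left, z up, the work surface at z = 0. Lengths are in m, angles in rad, forces in N, time in s.
With the tool pointing down it reaches from about 0.425 to 0.95 m from the base axis. Payload 16.7 kg.
Tool frame: the origin (TCP) lies midway between the tips of the shut fingers; the grasp point (between the pads) lies 19 mm behind it; z points along the fingers, y is the direction in which the jaws open and shut (so a half turn about z gives the same grasp; the last joint's range is limited). The gripper opens to 94 mm and grips with 3 to 60 N. Pads are 16 mm wide; open, the fingers measure 119 mm over their backs; the gripper's body (75 mm by 177 mm) begins 78 mm behind the grasp point.
Start: joints at [-1.433, 0.426, 0.074, 1.606, -0.034, 1.111, -0.067], TCP at [0.192, 0.647, 0.205] pointing down, gripper open.
Joint ranges: [-2.85, 2.85], [-0.5, 2.14], [-1.23, 1.37], [0.21, 2.46], [-1.02, 4.16], [0.16, 2.05], [-2.73, 2.73]. Speed limits (rad/s): [1.89, 1.89, 2.39, 2.39, 3.01, 3.01, 3.01].

INTERFACE

Orientations are given as a 3x3 rotation matrix whose columns are the frame's x, y, z axes.
In Python, from cell import env, fingers, sensors, capture, camera_model gives the robot as it stands. Calls block until the motion is done:
- env.movep(position, orientation): joint-space move of the TCP to a pose.
- env.move_straight(position, speed=0.15, rotation=None): straight line of the TCP; rotation=None keeps the orientation; speed is the mean speed in m/s.
- env.movej(angles): joint-space move.
- fingers.gripper_open() and fingers.grasp(force=None): open the fingers fully, or close them until they stop; force is the grip in N (None keeps the last).
- env.dwell(seconds).
- env.solve_ik(position, orientation): joint angles nearest the present ones, or None.
- sensors.read_state(): the state.
- capture(name): name is "scene" or "top" or "wrist"; returns (picture, depth): 480x640x3 uint8, red, green, blue; 480x640 float32, m along the optical axis (not along the pixel's ray), 0 where there is no reading.
- camera_model(name): a dict with "fx", "fy", "cx", "cy" (pixels), "eye" and "attitude" of the camera in the world. Camera axes: x right, y up, looking along -z (the intrinsics and any distortion apply to the point x, -y, -z); pixel columns grow to the right and rows downward; lengths in m; the calibration is good to about 2 mm. A picture is of the moment at which its call begins: read the wrist's pose just before it. camera_model takes no time and is no camera call; for the wrist camera it gives the pose at the moment of the call.
A pose or a line that the arm cannot do raises env.MotionError and nothing moves.
- env.sign_off(): hands the job in, once; it reports no verdict.
The state is a dict: "time": time; "joint_positions": joint angles; "joint_vel": joint speeds; "joint_torque": joint torques, N m; "position": TCP position; "tcp_rot": TCP orientation; "wrist_force": force on the tool from outside, world axes, zero at the start; "moment": the same for the moment, N m; "gripper_width": opening from 0.0 (shut) to 1.0 (fully open).
Only numpy, scipy, OpenCV 4.12 (cv2) and the standard library are available. Lean on these libraries where they do the work, as an engineer would, in place of code of your own. Each camera call takes 0.05 s, during which the arm holds its last target. There are 200 camera calls.

TASK

Draw the metal tray of empty jars and packets out from under the low desk shelf by its black handle, and tip all five empties out of it into the open wooden box. Then put the empty tray back flat on the desk in the place where it stood, half under the shelf with the handle towards you. Leave the flask, the blue-capped pill bottle and the purple-banded carton where they are.

Things in the scene. Friction and masses are not known exactly. Their poses are not given: they have to be found in the camera images.
- tray: loose aluminium scoop tray, 150 (x) x 100 (y) x 36 mm high, floor 3 mm, walls 4 mm at the -x and +x ends and 3 mm along -y; the +y long side is open (pouring side) but for a bead 2 mm above the floor. Black handle at the -x end. Origin: centre of the underside (handle left out). About 0.2 kg. It starts with its +x 60 to 75 mm under the shelf, in either bay
- tray_grip (a point): grip point on the tray's handle, at (-115, 0, 31) mm in the tray's frame; the handle is a slab 70 mm long (tray x -145 to -75), 22 mm wide along tray y, 18 mm tall (22 to 40 mm above the tray's underside)
- jar1: empty white squat jar, 28 mm across, 28 mm tall, 15 g, standing in the tray; origin at the centre of its underside
- jar2: empty white squat jar, 28 mm across, 28 mm tall, 15 g, standing in the tray; origin at the centre of its underside
- jar3: empty white squat jar, 28 mm across, 28 mm tall, 15 g, standing in the tray; origin at the centre of its underside
- pack1: empty small paper packet, 32 x 22 x 22 mm, 15 g, lying in the tray, long side along its x; origin at the centre of its underside
- pack2: empty small paper packet, 32 x 22 x 22 mm, 15 g, lying in the tray, long side along its x; origin at the centre of its underside
- box_in (a point): centre of the inner floor of the open wooden box (fixed), 6 mm above the desk, axes along the box's sides, x pointing away from the robot. The box measures 200 (x) x 200 (y) x 85 mm high outside, walls and floor 6 mm
- shelf: fixed low wooden desk shelf: board 140 (x) x 304 (y) mm, underside 60 mm and top 76 mm above the desk, paper stock on it up to 98 mm. Upright panels 12 mm thick at y = -146, 0 and 146 mm make two bays 134 mm wide, open towards -x (the robot). Origin on the desk under the middle of the board
- carton: bystander: white medicine carton with a purple band, 90 (x) x 60 x 42 mm, half under the shelf in the other bay; origin at the centre of its underside
- flask: bystander: tall maroon vacuum flask, 66 mm across, 225 mm tall, standing beyond the box; origin at the centre of its underside
- pill_bottle: bystander: white pill bottle with blue cap, 48 mm across, 72 mm tall, standing between the box and the shelf; origin at the centre of its underside

How it is judged:
By the outcome, as a careful person would: the job done as asked, in the order asked, and still so for the second after the job is handed in, with the robot touching nothing.
It also fails if it takes over 72 s, if anything falls off the work surface, if the arm or the gripper's body presses on something with over 40 N, if the wrist force passes 120 N, or if a joint passes its speed limit or range.

## Working session

There is one attempt and no reset: what is moved stays moved. The work goes in short steps, each a Python script; the robot and the scene stay as the last script left them, time stands still between calls to the robot, and variables do not carry over. Pictures are saved under pics/ and viewed, and the job is handed in when it is done.

```bash
ls; mkdir -p pics; python3 - <<'E'
from cell import env, fingers, sensors, capture, camera_model
import cv2,numpy as np
for n in ["scene","top"]:
    im,d=capture(n); cv2.imwrite(f"pics/{n}0.png",im[:,:,::-1]); np.save(f"pics/{n}0.npy",d)
    m=camera_model(n); print(n,{k:np.round(v,4).tolist() if not isinstance(v,str) else v for k,v in m.items()}, (d>0).mean())
print(sensors.read_state())
E
```

```text
pics
scene {'fx': 580.4647, 'fy': 580.4647, 'cx': 316.3384, 'cy': 238.3483, 'eye': [1.4612, -0.0904, 0.7845], 'attitude': [[0.072, -0.6334, 0.7705], [0.9972, 0.0314, -0.0674], [0.0185, 0.7732, 0.6339]]} 0.9959928385416666
top {'fx': 440.7787, 'fy': 440.7787, 'cx': 325.84, 'cy': 238.8735, 'eye': [0.4473, -0.015, 0.8546], 'attitude': [[-0.0071, 0.9861, -0.1662], [-0.9999, -0.0088, -0.0094], [-0.0107, 0.1661, 0.9861]]} 0.996123046875
{'time': 0.1, 'joint_positions': array([-1.43254384,  0.42667995,  0.07386551,  1.60654896, -0.03406816,
        1.11078747, -0.06711019]), 'joint_vel': array([-0.00131836, -0.00186394,  0.00024495, -0.00139774,  0.00093802,
       -0.00093943,  0.00066015]), 'joint_torque': array([ 8.64762696e-03, -9.37470603e+01,  3.67741607e+00, -4.55056643e+01,
       -4.86149895e-02,  1.65446370e-02,  9.31410409e-05]), 'position': array([0.19149565, 0.64685232, 0.20483639]), 'tcp_rot': array([[-9.58873013e-01,  2.83835337e-01, -2.17397147e-04],
       [ 2.83835396e-01,  9.58872337e-01, -1.14416376e-03],
       [-1.16297996e-04, -1.15881276e-03, -9.99999322e-01]]), 'wrist_force': array([ 0.61590012, -0.01953279,  0.17833583]), 'moment': array([-0.03234225,  0.03546184,  0.00813335]), 'gripper_width': 0.9974273852196691}
```

View pics/scene0.png

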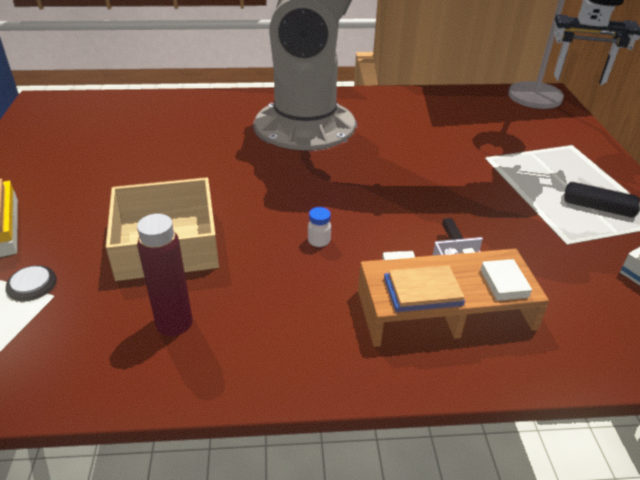

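View pics/top0.png

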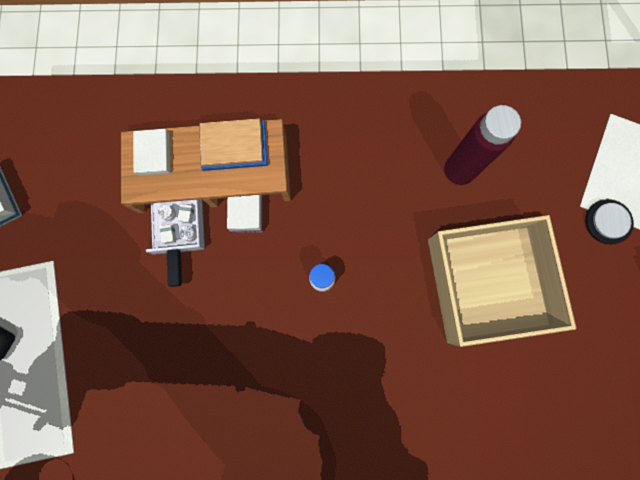

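The top view shows the tray in the left (+y) bay, with its handle at about (174,268). The box is at about (503,281), the bottle at (321,277), the carton at (244,213) and the flask at (500,125). Next I deproject these.

```bash
cat > h.py <<'E'
import numpy as np,cv2
from cell import env, fingers, sensors, capture, camera_model
def world(d,m):
    v,u=np.mgrid[0:480,0:640]
    p=np.stack([(u-m["cx"])/m["fx"]*d,-(v-m["cy"])/m["fy"]*d,-d],-1)
    return p@np.array(m["attitude"]).T+np.array(m["eye"])
def ray(u,v,z,m):
    r=np.array(m["attitude"])@np.array([(u-m["cx"])/m["fx"],-(v-m["cy"])/m["fy"],-1]); e=np.array(m["eye"])
    return e+r*(z-e[2])/r[2]
def rect(P):
    (c,s,a)=cv2.minAreaRect((P[:,:2]*1000).astype(np.float32)); return np.round(c,1),np.round(s,1),round(a,1),len(P)
E
python3 - <<'E'
from h import *
im=cv2.imread("pics/top0.png"); d=np.load("pics/top0.npy"); m=camera_model("top"); W=world(d,m)
hsv=cv2.cvtColor(im,cv2.COLOR_BGR2HSV)
def reg(u0,u1,v0,v1,z0,z1,extra=None):
    M=np.zeros((480,640),bool); M[v0:v1,u0:u1]=1
    M&=(W[...,2]>z0)&(W[...,2]<z1)
    if extra is not None: M&=extra
    return W[M]
for n,a in dict(handle=(160,190,252,295,.03,.055),trayall=(140,207,195,256,.008,.06),trayrim=(140,207,195,256,.031,.06),shelf=(115,300,110,210,.068,.085),carton=(222,270,190,235,.03,.05),bottle=(300,345,255,300,.06,.09),box=(420,585,205,355,.078,.095),boxfl=(440,560,225,335,0.0,.02),flask=(470,530,95,150,.2,.25)).items():
    P=reg(*a); print(n,rect(P),np.round(np.median(P[:,2]),4))
H=reg(160,190,252,295,.03,.055); print(H.min(0),H.max(0))
big=cv2.resize(im[185:300,110:290],None,fx=4.4,fy=4.4,interpolation=cv2.INTER_CUBIC); cv2.imwrite("pics/c1.png",big[:600,:800])
E
```

```text
handle (array([531.7, 279.1]), array([63.9, 23.1]), 5.1, 444) 0.0398
trayall (array([611.8, 284.2]), array([112.4, 143.9]), 5.2, 1521) 0.0269
trayrim (array([609.7, 274.1]), array([114.3, 107.3]), 89.2, 498) 0.0351
shelf (array([728.8, 220.8]), array([141.7, 303.8]), 4.1, 7523) 0.0763
carton (array([639.1, 149.9]), array([64.2, 60.5]), 1.7, 1092) 0.0422
bottle (array([513.4,   1.5]), array([39.2, 41. ]), 89.5, 454) 0.0723
box (array([ 504.4, -318.1]), array([200.4, 201.9]), 7.9, 2035) 0.0849
boxfl (array([ 510.9, -342.6]), array([243.5, 210.2]), 89.5, 9345) 0.0064
flask (array([ 731.2, -276.1]), array([54.4, 53.8]), 40.2, 1196) 0.2247
[0.49937491 0.26526279 0.03010284] [0.56335106 0.29310332 0.04510615]
```

View pics/c1.png

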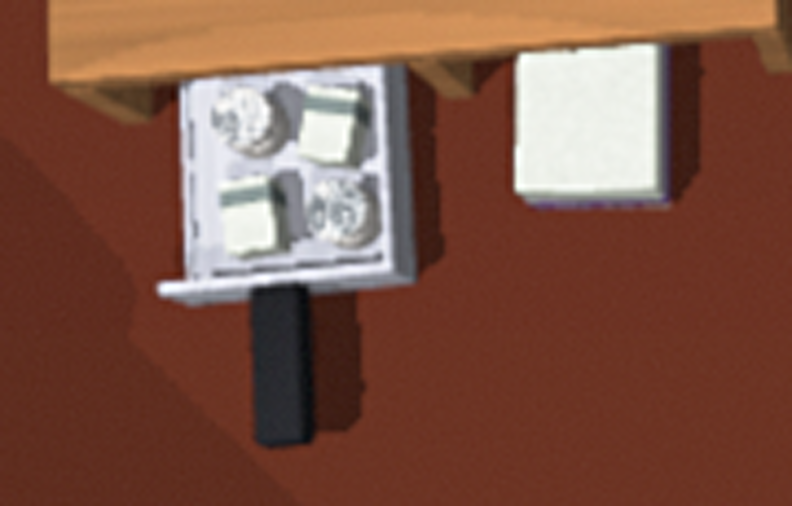

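Estimates so far: tray yaw about +5.1° with its origin near (0.644, 0.289); box at (0.504, -0.318), yaw 7.9°. Before moving, I check that the whole chain is reachable.

```bash
cat >> h.py <<'E'
from scipy.spatial.transform import Rotation as Ro
GX=-0.100   # grip x in tray frame
def tool(grip,yaw,tilt=0,flip=1,pitch=0):
    "TCP pose for grasp point at grip, tray yaw, tilted about tray x with +y down (deg)"
    R=Ro.from_euler('ZYX',[yaw,pitch,-tilt],degrees=True).as_matrix()@np.diag([-flip,flip,-1.])
    return np.array(grip)+0.019*R[:,2],R
TR=np.array([0.6443,0.2892]); TY=5.1
def tg(x,yaw=TY,o=TR): return o+x*np.array([np.cos(np.radians(yaw)),np.sin(np.radians(yaw))])
BOX=np.array([0.5044,-0.3181]); BY=7.9
E
python3 - <<'E'
from h import *
g=tg(GX);b=tg(-.125,TY)
for f in (1,-1):
    for n,a in dict(above=(*g,.12),grasp=(*g,.031),out=(*tg(GX-.125),.037),outup=(*tg(GX-.125),.19)).items():
        q=env.solve_ik(*tool(a,TY,0,f)); print(f,n,None if q is None else np.round(q,2))
    for yaw in (BY,-10,-30,30):
        for t in (0,45,75,95):
            gg=tg(GX,yaw,BOX); q=env.solve_ik(*tool((*gg,.18),yaw,t,f)); print(f,yaw,t,np.round(gg,3),None if q is None else np.round(q,2))
E
```

```text
1 above [-0.74  0.44  0.2   1.85 -0.11  0.86  1.18]
1 grasp [-0.7   0.56  0.16  1.9  -0.13  0.69  1.19]
1 out [-0.83  0.41  0.16  2.15 -0.11  0.59  1.07]
1 outup [-0.9   0.18  0.22  2.04 -0.05  0.93  1.01]
1 7.9 0 [ 0.405 -0.332] [ 0.82  0.25 -0.3   1.97  0.09  0.94  2.19]
1 7.9 45 [ 0.405 -0.332] [-0.73  0.25  0.91  2.4   1.08  0.63  0.94]
1 7.9 75 [ 0.405 -0.332] [-0.08  0.54 -0.11  2.46  1.5   1.37  0.15]
1 7.9 95 [ 0.405 -0.332] [-0.41  0.92  0.22  2.43  1.45  1.46 -0.17]
1 -10 0 [ 0.406 -0.301] [ 0.45  0.2   0.07  2.03 -0.02  0.91  1.92]
1 -10 45 [ 0.406 -0.301] [-0.66  0.36  0.78  2.25  0.74  0.85  0.93]
1 -10 75 [ 0.406 -0.301] [-0.62  0.69  0.52  2.26  1.01  1.14  0.39]
1 -10 95 [ 0.406 -0.301] [-0.63  0.98  0.48  2.22  1.03  1.32  0.2 ]
1 -30 0 [ 0.418 -0.268] [ 0.21  0.18  0.26  2.06 -0.06  0.91  1.55]
1 -30 45 [ 0.418 -0.268] [-0.59  0.5   0.74  2.06  0.44  1.08  0.9 ]
1 -30 75 [ 0.418 -0.268] [-0.52  0.78  0.49  1.99  0.69  1.38  0.55]
1 -30 95 [ 0.418 -0.268] [-0.5   1.    0.44  1.94  0.77  1.57  0.43]
1 30 0 [ 0.418 -0.368] [ 1.15  0.35 -0.66  1.89  0.26  0.99  2.47]
1 
[... 621 characters left out ...]
4  0.93 -0.87]
-1 -10 45 [ 0.406 -0.301] [-0.81  0.44  0.98  2.26  0.63  0.77 -2.1 ]
-1 -10 75 [ 0.406 -0.301] [-0.68  0.72  0.59  2.27  0.98  1.09 -2.72]
-1 -10 95 [ 0.406 -0.301] [-0.99  1.35  0.96  2.23  0.66  0.84 -2.58]
-1 -30 0 [ 0.418 -0.268] [-0.54  0.41  1.24  2.09 -0.47  0.97 -1.14]
-1 -30 45 [ 0.418 -0.268] [-0.86  0.79  1.21  2.07  0.05  0.95 -1.82]
-1 -30 75 [ 0.418 -0.268] [-0.93  1.24  1.19  2.01  0.12  1.05 -1.97]
-1 -30 95 [ 0.418 -0.268] [-0.95  1.56  1.18  1.97  0.14  1.13 -2.02]
-1 30 0 [ 0.418 -0.368] [-0.28  0.57  1.22  1.96 -0.62  1.06  0.17]
-1 30 45 [ 0.418 -0.368] [ 1.28  0.22 -1.04  2.41  1.65  0.68 -2.16]
-1 30 75 [ 0.418 -0.368] None
-1 30 95 [ 0.418 -0.368] None
```

```bash
python3 - <<'E'
from h import *
p,R=tool((*tg(GX),.15),TY); env.movep(p,R)
m=camera_model("wrist"); im,d=capture("wrist"); cv2.imwrite("pics/w1.png",im[:,:,::-1]); np.save("pics/w1.npy",d)
W=world(d,m); z=W[...,2]; dark=im.max(2)<60
M=dark&(z>.034)&(z<.046)&(abs(W[...,1]-.28)<.04); M=cv2.morphologyEx(M.astype(np.uint8),cv2.MORPH_OPEN,np.ones((3,3)))>0
P=W[M]; print("handle",rect(P),np.median(P[:,2]))
print(sensors.read_state()["time"],sensors.read_state()["position"],p)
E
```

```text
handle (array([0., 0.]), array([0., 0.]), 0.0, 0) nan
2.0167 [0.54427124 0.28146735 0.13105352] [0.54469589 0.28031057 0.131     ]
  return _methods._mean(a, axis=axis, dtype=dtype,
  ret = ret.dtype.type(ret / rcount)
```

View pics/w1.png

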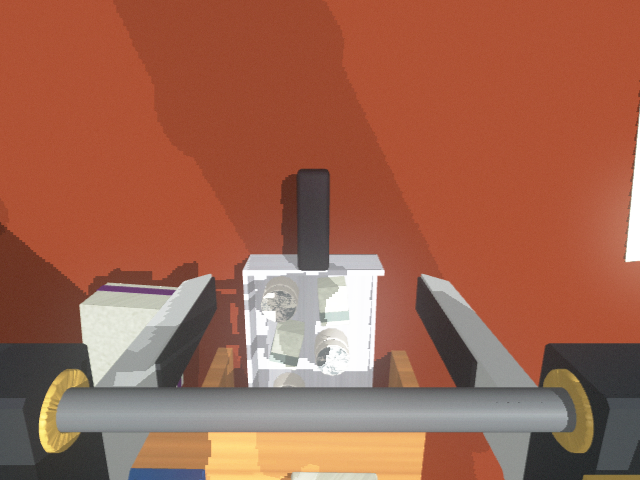

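The wrist view shows the handle at columns 298–329, rows 170–268. It is centred between the fingertips (217 and 417), with five items visible in the tray. I refine its position from this view.

```bash
python3 - <<'E'
from h import *
im=cv2.imread("pics/w1.png"); d=np.load("pics/w1.npy"); m=camera_model("wrist"); W=world(d,m)
M=np.zeros((480,640),bool); M[165:262,290:340]=1; M&=(im.max(2)<90)&(W[...,2]>.03)
P=W[M]; r=rect(P); print(r,np.median(P[:,2]))
for uv in [(313,170),(313,268)]: print(ray(*uv,.04,m))
T=np.zeros((480,640),bool); T[250:380,235:390]=1
Q=W[T&(W[...,2]>.031)&(W[...,2]<.04)&(W[...,0]<.585)]; print("endwall",rect(Q))
S=W[(W[...,2]>.068)&(W[...,2]<.082)&(W[...,0]>.6)]; print(rect(S))
E
```

```text
(array([513.7, 275.2]), array([95.2, 21.6]), 5.6, 2944) 0.03846565629439669
[0.49769502 0.2745914  0.04      ]
[0.56482208 0.28057996 0.04      ]
endwall (array([564.1, 279.5]), array([ 25.2, 100.3]), 9.9, 1701)
(array([691.9, 266.8]), array([ 42.5, 203.9]), 5.0, 13371)
```

```bash
sed -i 's/^TR=.*/TR=np.array([0.6432,0.2886]); TY=5.1/' h.py; python3 - <<'E'
from h import *
p,R=tool((*tg(GX),.031),TY); env.move_straight(p,0.1,R)
fingers.grasp(60); s=sensors.read_state(); print(s["time"],s["position"],p,s["gripper_width"],s["wrist_force"])
env.move_straight(p+[0,0,.006],0.05); s=sensors.read_state(); print(s["wrist_force"],s["moment"])
q,_=tool((*tg(GX-.13),.037),TY); env.move_straight(q,0.08)
env.move_straight(q+[0,0,.07],0.1); s=sensors.read_state(); print(s["time"],s["wrist_force"],s["moment"],s["gripper_width"])
for n in("wrist","scene"):
    im,d=capture(n); cv2.imwrite(f"pics/{n}2.png",im[:,:,::-1])
E
```

```text
4.4667 [0.54359674 0.27971632 0.01199152] [0.54359589 0.27971057 0.012     ] 0.23087579579618084 [-0.15925376  0.46707463  0.55792356]
[-0.09425669  0.8153478  -3.1082193 ] [ 0.08284916  0.22478028 -0.04748831]
7.3583 [ 0.8387583  -0.00926065 -2.60774203] [0.060677   0.22271723 0.00104818] 0.22866329852782039
```

View pics/wrist2.png

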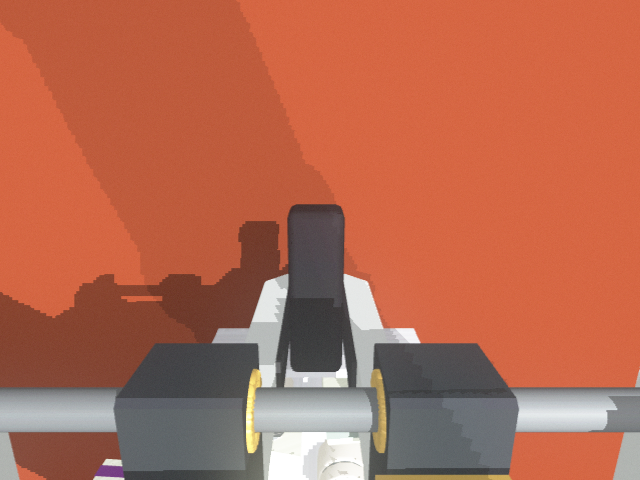

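View pics/scene2.png

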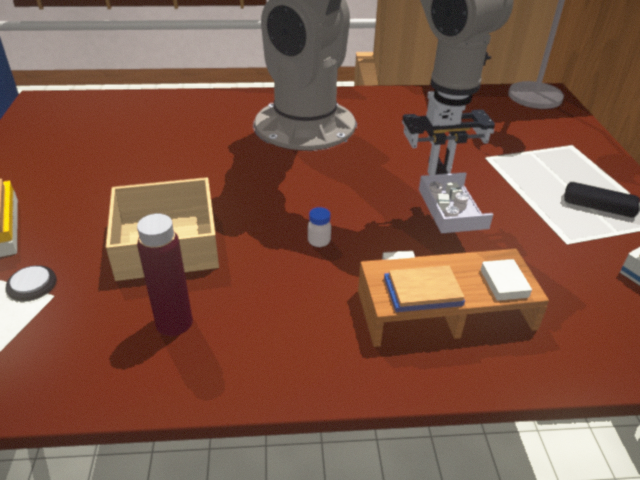

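The tray is held level at about (455,205), with all five items in it. Next I carry it over the bottle to above the box and pour.

```bash
cat >> h.py <<'E'
PY=-25.
def pour(t,z,shift=-.015):
    a=np.radians(PY); g=tg(GX,PY,BOX)+shift*np.array([-np.sin(a),np.cos(a)])
    return tool((*g,z),PY,t)
E
python3 - <<'E'
from h import *
vm=0
def go(pR,v):
    env.move_straight(pR[0],v,pR[1])
go(tool((.46,.2,.19),0),.2); go(tool((.5,0,.20),-10),.25); go(pour(0,.20),.2)
s=sensors.read_state(); print(s["time"],s["position"],s["joint_positions"].round(2))
im,d=capture("scene"); cv2.imwrite("pics/s3.png",im[:,:,::-1])
im,d=capture("top"); cv2.imwrite("pics/t3.png",im[:,:,::-1])
for t in (25,45,60,75): print(t,env.solve_ik(*pour(t,.175)).round(2))
E
python3 -c "
import cv2,numpy as np
a=cv2.imread('pics/s3.png')[100:380,60:460];b=cv2.imread('pics/t3.png')[120:400,240:640];cv2.imwrite('pics/j3.png',np.hstack([a,b]))"
```

```text
10.825 [ 0.40772322 -0.28865796  0.18093858] [-0.12  0.19  0.69  2.05 -0.15  0.95  1.79]
25 [-0.43  0.29  0.73  2.12  0.31  0.9   1.22]
45 [-0.57  0.46  0.72  2.12  0.54  1.    0.9 ]
60 [-0.61  0.62  0.67  2.11  0.65  1.1   0.72]
75 [-0.63  0.81  0.64  2.08  0.71  1.21  0.58]
```

View pics/j3.png

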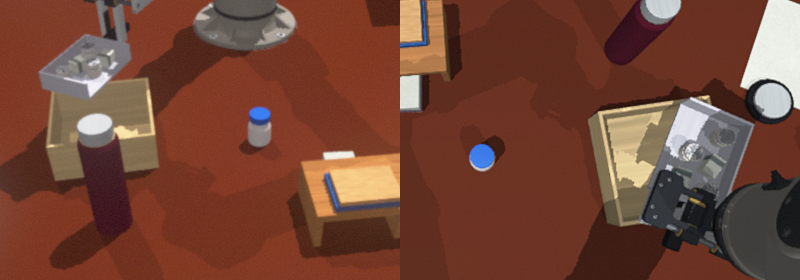

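The tray is over the box with all five items in it. Allowing for parallax at that height, it is centred. Pouring now.

```bash
python3 - <<'E'
from h import *
for t,z in ((25,.18),(50,.172),(75,.172)):
    p,R=pour(t,z); env.move_straight(p,.05,R) if t<30 else env.movep(p,R)
    s=sensors.read_state(); print(t,s["time"],s["wrist_force"].round(2))
env.dwell(.4)
for n in("scene","top"):
    im,d=capture(n); cv2.imwrite(f"pics/{n}4.png",im[:,:,::-1])
a=cv2.imread('pics/scene4.png')[100:380,60:460];b=cv2.imread('pics/top4.png')[120:400,240:640];cv2.imwrite('pics/j4.png',np.hstack([a,b]))
E
```

```text
25 11.5833 [ 0.06 -1.37 -2.56]
50 12.0833 [-0.41 -1.15 -1.43]
75 12.6833 [-0.72 -0.27 -1.65]
```

View pics/j4.png

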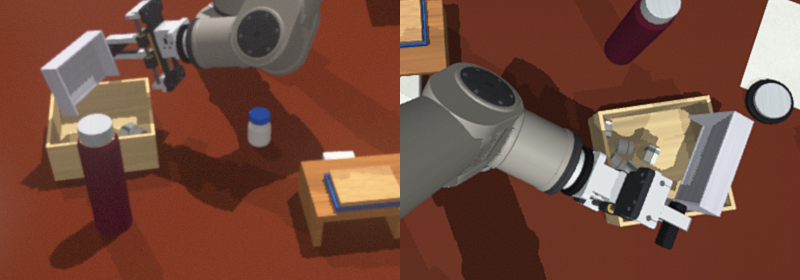

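The tray reads as empty, with the items in the +y half of the box. I return to level, back off, and verify the count and the tray's attitude.

```bash
python3 - <<'E'
from h import *
p,R=pour(50,.18); env.movep(p,R)
p,R=pour(0,.20); env.move_straight(p,.06,R)
for g,y,v in (((.5,0,.20),-10,.2),((.46,.2,.19),0,.25)):
    p,R=tool(g,y); env.move_straight(p,v,R)
p,R=tool((*tg(GX-.13),.12),TY); env.move_straight(p,.15,R)
env.dwell(.3); s=sensors.read_state(); print(s["time"],s["wrist_force"],s["moment"],s["gripper_width"])
for n in("scene","top"):
    im,d=capture(n); cv2.imwrite(f"pics/{n}5.png",im[:,:,::-1]); np.save(f"pics/{n}5.npy",d)
a=cv2.imread('pics/scene5.png')[150:290,90:230];c=cv2.imread('pics/scene5.png')[130:270,390:530]; b=cv2.imread('pics/top5.png')[210:350,425:580]
f=lambda x:cv2.resize(x,None,fx=1.8,fy=1.8,interpolation=cv2.INTER_CUBIC)
cv2.imwrite('pics/j5.png',np.hstack([f(a),f(c),f(b)]))
E
```

```text
18.8 [-1.08812101 -0.47756496 -1.87277848] [ 0.02622159  0.14456591 -0.0388394 ] 0.2285859304082537
```

View pics/j5.png

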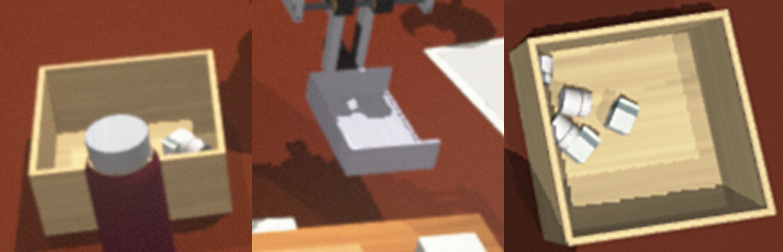

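View pics/top5.png

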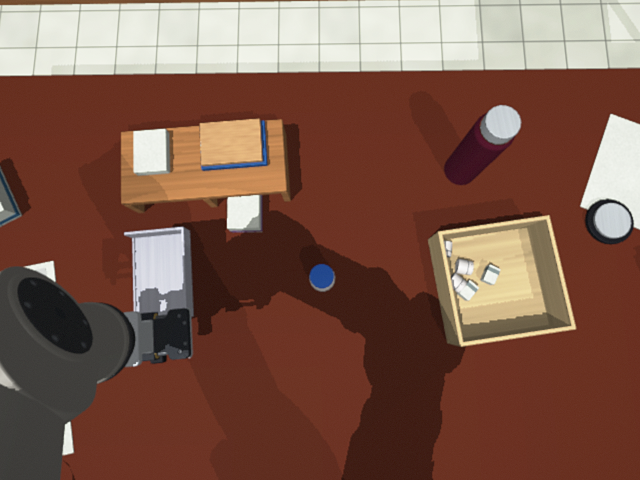

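The box holds five items, at (447,245), (463,265), (491,273), (458,283) and (468,290), and the tray is empty. Before going back under the shelf, I check the tray's tilt in the grip from the depth image.

```bash
python3 - <<'E'
from h import *
for n,box in (("top",(238,300,140,184)),("scene",(150,270,395,480))):
    im=cv2.imread(f"pics/{n}5.png"); d=np.load(f"pics/{n}5.npy"); W=world(d,camera_model(n))
    v0,v1,u0,u1=box; P=W[v0:v1,u0:u1].reshape(-1,3); I=im[v0:v1,u0:u1].reshape(-1,3).astype(int)
    P=P[(I.min(1)>110)&(P[:,2]>.07)&(P[:,2]<.15)]
    c=np.median(P[:,2]); print(n,len(P),np.histogram(P[:,2],np.arange(.07,.15,.005))[0])
    K=P[P[:,2]<.105]
    for _ in range(6):
        A=np.c_[K[:,:2],np.ones(len(K))]; x=np.linalg.lstsq(A,K[:,2],rcond=None)[0]; r=abs(A@x-K[:,2]); K=K[r<max(.002,np.quantile(r,.9))] if _<5 else K
    print("slopes deg",np.degrees(np.arctan(x[:2])).round(2),"z at centre",x@[*tg(-.13),1],len(K))
    E=P[P[:,2]>.112]; print("rims",rect(E)); print("all",rect(P))
print("expected centre",tg(-.13),"floor z",.12-.031+.003)
E
```

```text
top 2338 [   0    0    0  101 2132   34    0    0    0    0   32   39    0    0
    0]
slopes deg [-0.31 -0.03] z at centre 0.09227801322778871 1984
rims (array([536. , 231.5]), array([76.1,  3.2]), 3.1, 71)
all (array([528.3, 273.4]), array([110.5,  87.9]), 3.7, 2338)
scene 2563 [  20   15    0  140 1012  276  156  170  173  184  275   64   19   19
   20]
slopes deg [ 0.96 -0.77] z at centre 0.0919709443823393 1010
rims (array([506.2, 261.3]), array([ 94.9, 184.1]), 84.6, 704)
all (array([580. , 236.1]), array([133.9, 335.5]), 66.9, 2563)
expected centre [0.51371466 0.27704374] floor z 0.092
```

The tray is level to about 0.3°, and its floor is at 0.0923 m against 0.092 expected, so it did not slip. I reverse the path and set it down.

```bash
python3 - <<'E'
from h import *
q,R=tool((*tg(GX-.13),.037),TY); env.move_straight(q,.1,R)
p,_=tool((*tg(GX),.037),TY); env.move_straight(p,.08)
env.move_straight(p-[0,0,.0057],.03); env.dwell(.3); s=sensors.read_state(); print(s["time"],s["position"],s["wrist_force"])
fingers.gripper_open(); env.dwell(.2)
env.move_straight(p+[0,0,.12],.12); s=sensors.read_state(); print(s["time"],s["wrist_force"])
im,d=capture("wrist"); cv2.imwrite("pics/w6.png",im[:,:,::-1])
x,R=tool((.40,.30,.25),30); env.movep(x,R) if 0 else env.movej([-1.433,.426,.074,1.606,-.034,1.111,-.067])
env.dwell(.3)
for n in("scene","top"):
    im,d=capture(n); cv2.imwrite(f"pics/{n}6.png",im[:,:,::-1]); np.save(f"pics/{n}6.npy",d)
W=world(d,camera_model("top"))
def reg(u0,u1,v0,v1,z0,z1):
    M=np.zeros((480,640),bool); M[v0:v1,u0:u1]=1
    return W[M&(W[...,2]>z0)&(W[...,2]<z1)]
for n,a in dict(handle=(160,190,252,295,.03,.055),trayall=(140,207,195,256,.008,.06),trayrim=(140,207,195,256,.031,.06),carton=(222,270,190,235,.03,.05),bottle=(300,345,255,300,.06,.09),flask=(470,530,95,150,.2,.25)).items():
    print(n,rect(reg(*a)))
Pf=reg(156,186,205,240,-.01,.02); print("tray floor z",np.median(Pf[:,2]))
print(sensors.read_state()["time"])
E
```

```text
22.3 [0.54350259 0.27969063 0.01223407] [ 0.25165458  0.18462553 -0.65378476]
24.8833 [ 0.375403    0.15722933 -0.55620699]
handle (array([531.7, 279. ]), array([63.6, 23. ]), 5.1, 446)
trayall (array([611.5, 284.9]), array([111.9, 143.8]), 3.9, 603)
trayrim (array([597.2, 258.2]), array([ 67.9, 148. ]), 46.1, 339)
carton (array([639.9, 150. ]), array([65.5, 60.3]), 1.3, 1089)
bottle (array([513.4,   1.5]), array([39.2, 41.2]), 89.5, 456)
flask (array([ 730.6, -276.2]), array([54.3, 54. ]), 14.8, 1195)
tray floor z 0.0033727293398613245
27.1917
```

View pics/top6.png

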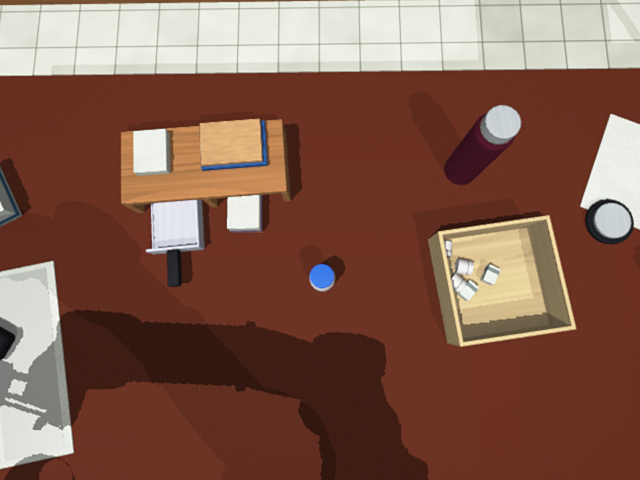

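View pics/w6.png

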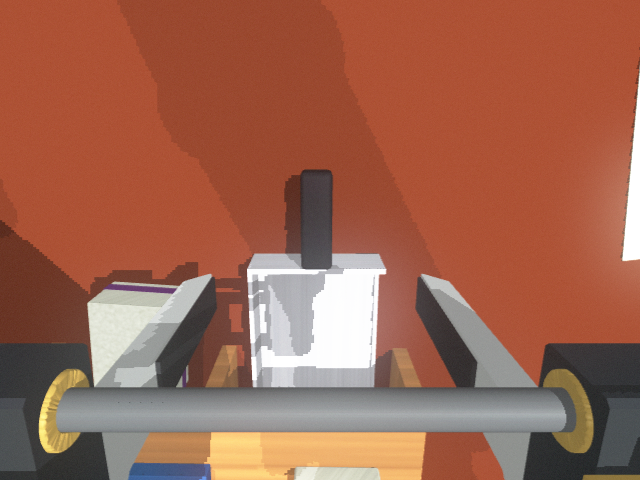

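The tray is back, flat and empty, with its handle at (174,268), as at the start. Five items are in the box and the bystanders have not moved. Handing in.

```bash
python3 -c "
from cell import env; env.sign_off()"
```

```text
the job is handed in; nothing more can be done
```

The job is done and handed in at about 27 s of the 72 s allowed. I gripped the tray by its handle, drew it out from under the shelf, and carried it level over the pill bottle to the box. I tipped it 75° over its open side there, then took it back to its place.

**Last checks:**
- **Empties:** five objects are visible in the box and none in the part of the tray in view. The box contents were counted by eye in the top view; one lies against the near-left wall and is only partly visible.
- **Tray:** the handle measured within about 0.1 mm and 0.1° of where it started. The tray floor is at 3.4 mm, against 3 mm expected, so it is lying flat. The part under the shelf cannot be seen.
- **Bystanders:** the flask, pill bottle and carton are within 1 mm of where they were, which is measurement noise.
- **Disagreements:** the top and wrist cameras differed by about 2 mm on the handle's position at the start, within the calibration. The slope of the carried tray was about 0.3° from the top camera. The scene camera gave about 1°, but its fit was poor. The rectangle fitted to the tray's rim in the final view did not match the starting one (different size and angle), and I did not rely on it.

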